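# Hold the parts-case lid open at sixty degrees

## Task

Take the steel jar off the lid of the parts case and set it down upright in the plain square tray, without dropping or tipping it over. Then raise the hinged lid to 60 degrees open and hold it still there with the gripper: it would fall shut by itself, so finish while still holding it. Leave the beaker, the phone, the tweezers and the divided tray where they are.

Things in the scene. Friction and masses are not known exactly. Their poses are not given: they have to be found in the camera images.
- case: Open-topped grey plastic parts case, fixed to the bench: 180 mm (its x) by 240 mm (its y) by 70 mm high, small steel clips inside. Origin at the centre of its underside; at yaw 0 its front faces the robot (-x). It carries the lid, hinged along its far (+x) top edge.
- lid (a joint): Lid angle in rad: 0 closed (level), growing as the front edge rises about the far edge; 60 degrees is 1.047, stop at 1.45. No spring or friction: the lid, about 0.3 kg, falls shut from any angle. It is a clear pane in a grey frame, 180 x 240 mm, 8 mm thick; closed, its top is 78 mm above the bench.
- lid_grip (a point): Point on the lid's grip: grey block at the middle of the lid's front edge, 16 mm thick (case x), 26 mm wide (case y, along the hinge), 42 mm above the lid's top. The point is on its centre line, 28 mm above the lid's top; lid closed, it is 168 mm in front of the hinge axis and 36 mm above it. Moves with the lid; pinched across its width it can turn between fingers that stay pointing down.
- lid_hinge (a point): Middle of the lid's hinge axis, at the far top edge of the case, 70 mm above the bench; the axis is the case's y. This frame turns with the lid.
- jar: Round stainless steel jar with a knobbed cap, about 0.2 kg: straight body 48 mm in diameter up to 52 mm, cap 43 mm in diameter to 60 mm, small knob to 72 mm. Stands loose on the closed lid. Origin at the centre of its underside, z up.
- tray: Plain undivided square aluminium tray, fixed to the bench: 130 x 130 mm, rim 12 mm high, walls 3 mm, floor 3 mm thick. Origin at the centre of its underside. It stands to the left or the right of the case; the divided tray stands on the other side.
- cell_tray: Bystander: white plastic tray of the same 130 x 130 mm, 22 mm high, divided into nine cells with clips in them. Loose. Origin at the centre of its underside.
- beaker: Bystander: glass beaker, 72 mm in diameter, 95 mm high, loose. Origin at the centre of its underside.
- phone: Bystander: black phone lying flat, 150 (its x) x 72 x 9 mm, loose. Origin at the centre of its underside.
- tweezers: Bystander: steel tweezers lying flat, about 130 mm long (its x), 5 mm high, loose. Origin on the underside at mid length.
Not all that is in view belongs to the job. Several things have the shape of the tray; the one meant has the colours described above.

How it is judged:
By the outcome, as a careful person would: the job done as asked, in the order asked, and still so for the second after the job is handed in, while the arm keeps its last pose, push and grip.
It also fails if it takes over 58 s, if anything falls off the work surface, if the arm or the gripper's body presses on something with over 40 N, if the wrist force passes 120 N, or if a joint passes its speed limit or range.

## Robot

A 6-joint arm with a two-finger parallel gripper is mounted at the origin on the work surface. World frame = base frame: x ahead of the robot, y to its left, z up, the work surface at z = 0. Lengths are in m, angles in rad, forces in N, time in s.
With the tool pointing down it reaches from about 0.425 to 0.95 m from the base axis. Payload 14.7 kg.
Tool frame: the origin (TCP) lies at the very end of the fingers, on their centre line; the grasp point (between the pads) lies 19 mm behind it (robot.hold_point_z is the z of the grasp point in the tool frame, in m); z points along the fingers, y is the line along which they close (so a half turn about z gives the same grasp; the last joint's range is limited). The gripper opens to 85 mm and grips with 20 to 120 N. Pads are 22 mm wide; open, the fingers measure 114 mm over their backs; the gripper's body (76 mm by 85 mm) begins 54 mm behind the grasp point. The pads swing forward as they close: fully open they stand 13 mm farther back than shut.
Start: joints at [1.123, 0.48, 1.596, -0, 1.065, -0.047], TCP at [0.254, 0.598, 0.194] pointing down, gripper open.
Joint ranges: [-2.75, 2.75], [-0.82, 2.05], [0.23, 2.67], [-1.56, 4.7], [0.09, 2.69], [-2.92, 2.92]. Speed limits (rad/s): [1.89, 1.89, 2.39, 3.01, 3.01, 3.01].

## Interface

Orientations are given as a unit quaternion [w, x, y, z].
In Python, from station import read_state, cams, workorder, robot gives the robot as it stands.
- The arm moves only by the tool arm_command, never from a script. Its argument "plan" is a list that holds one entry, the list of rows, each a list of 5 numbers: the opening, from 0 (shut) to 1 (fully open), then the shift along the tool's x, y, z in units of 15 cm (1.0 is 15 cm), then the turn about the tool's z in units of 90 degrees (1.0 is 90 degrees). A call has exactly 10 rows; each row is the pose to reach, as a shift and turn from the pose commanded when the call began, along the tool's axes at that moment; what a row does not reach only later rows make up. A row lasts 1/8 s, in which the tool goes at most 62.5 mm and 10.7 degrees, less where a joint would pass 70% of its speed; a pose out of reach is approached as far as the arm can. A call with a number of a shift or a turn outside -1 to 1 is refused whole. A call with a gripper value outside its range is refused whole. The fingers move at their own pace and stop on an object; the grip force is fixed at half the most. Time passes only in rows, so rows that repeat a pose let the fingers close, or fill a call up. It gives the time, the measured TCP pose, the force, the opening and the grip force at its end, in the units of the state.
- read_state(): the state, without advancing time (a new reading comes with each control period).
- cams.get_image(name): name is "scene" or "top" or "wrist"; returns a dict with "frame" (400x640x3 uint8, red, green, blue), "depth" (400x640 float32, m along the optical axis (not along the pixel's ray), 0 where there is no reading), "fx", "fy", "cx", "cy" (pixels), "R" (3x3) and "t" (3): a world point X has camera coordinates R X + t. Camera axes: x right, y down, z forward; pixel columns grow to the right and rows downward; lengths in m; the calibration is good to about 2 mm. A picture is of the moment at which its call begins.
- workorder.sign_off(): hands the job in; it is judged then, once.
The state is a dict: "time_s": time; "joint_pos": joint angles; "dq": joint speeds; "effort": joint torques, N m; "position": TCP position; "tcp_rot": TCP orientation; "force": force on the tool from outside, world axes, zero at the start; "wrist_torque": the same for the moment, N m; "opening": finger opening in m; "gripper_force": force on a finger pad.
Only numpy, scipy, OpenCV 4.12 (cv2) and the standard library are available. Lean on these libraries where they do the work, as an engineer would, in place of code of your own. Each camera call takes 0.05 s, during which the arm holds its last target. There are 200 camera calls.

## Working session

There is one attempt and no reset: what is moved stays moved. The work goes in short steps, Python scripts to look and compute and a tool call to move; the robot and the scene stay as the last step left them, time stands still between calls to the robot, and variables do not carry over. Pictures are saved under pics/ and viewed, at most 10 in all, crops included, and the job is handed in when it is done.

Besides the shell and the picture viewer there is one more tool, called in YAML: its name, and indented under it one key for each argument. arm_command: Moves the arm, as the interface text tells. Shifts and turns lie within -1 to 1; 1 stands for 15 cm of shift or 90 degrees of turn. Its arguments: {"type":"object","properties":{"plan":{"type":"array","items":{"type":"array","items":{"type":"array","items":{"type":"number","minimum":-1,"maximum":1}}}}},"required":["plan"]}

```bash
ls; mkdir -p pics; python3 - <<'E'
from station import read_state,cams,robot
import cv2,numpy as np
s=read_state();print({k:np.round(v,3).tolist() for k,v in s.items()},robot.hold_point_z)
for n in("scene","top"):
    d=cams.get_image(n);cv2.imwrite(f"pics/{n}1.png",d["frame"][...,::-1]);np.savez(f"{n}1.npz",**d)
    print(n,d["fx"],d["fy"],d["cx"],d["cy"],np.round(d["R"],3).tolist(),np.round(d["t"],3))
E
```

```text
pics
{'time_s': 0.0, 'joint_pos': [1.123, 0.481, 1.597, 0.0, 1.065, -0.047], 'dq': [0.001, 0.001, -0.001, -0.001, 0.001, 0.0], 'effort': [-0.003, -95.063, -43.017, -0.001, 0.012, 0.0], 'position': [0.253, 0.598, 0.193], 'tcp_rot': [-0.0, 0.199, 0.98, -0.001], 'force': [0.218, -0.042, -0.257], 'wrist_torque': [-0.034, -0.004, 0.029], 'gripper_force': 0.0, 'opening': 0.085} -0.0187
scene 450.8901129353741 450.8901129353741 316.3694517233724 204.36860007165703 [[-0.407, 0.913, -0.008], [0.779, 0.343, -0.524], [-0.476, -0.22, -0.852]] [ 0.205 -0.369  1.434]
top 454.0143124841964 454.0143124841964 318.7230263909688 206.17725104459862 [[0.011, -1.0, 0.012], [-0.991, -0.013, -0.134], [0.134, -0.01, -0.991]] [-0.006  0.534  1.183]
```

View pics/top1.png

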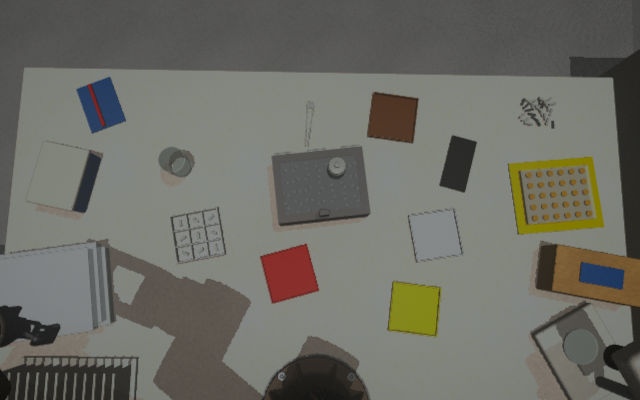

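View pics/scene1.png

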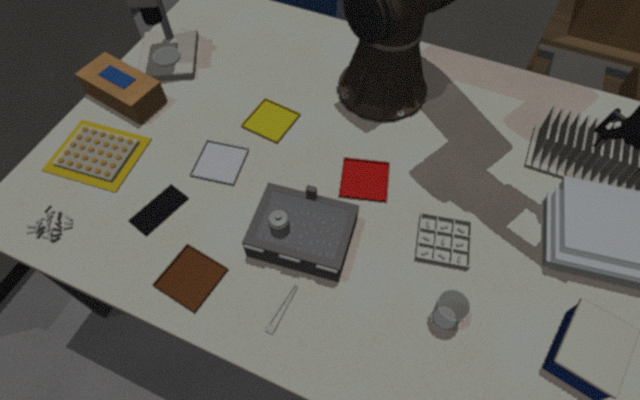

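```bash
cat > h.py <<'E'
import numpy as np,cv2
def world(d):
    v,u=np.mgrid[0:400,0:640]; z=d["depth"]
    c=np.stack([(u-d["cx"])/d["fx"]*z,(v-d["cy"])/d["fy"]*z,z],-1)
    return (c-d["t"])@d["R"]   # R^T(c-t)
def plane(d,uv,h):
    uv=np.atleast_2d(uv).astype(float)
    r=np.c_[(uv[:,0]-d["cx"])/d["fx"],(uv[:,1]-d["cy"])/d["fy"],np.ones(len(uv))]@d["R"]
    o=-d["R"].T@d["t"]; return o+r*((h-o[2])/r[:,2])[:,None]
E
python3 - <<'E'
from h import *
t=np.load("top1.npz");s=np.load("scene1.npz")
c=t["frame"][130:270,255:480,::-1];cv2.imwrite("pics/crop1.png",cv2.resize(c,None,fx=3.5,fy=3.5,interpolation=cv2.INTER_CUBIC))
for n,d,(u0,u1,v0,v1) in(("top",t,(262,380,135,230)),("scene",s,(235,365,175,285))):
    W=world(d);roi=np.zeros((400,640),bool);roi[v0:v1,u0:u1]=1;ok=roi&(d["depth"]>0)
    for lo,hi in((.068,.088),(.1,.118),(.118,.155)):
        m=ok&(W[...,2]>lo)&(W[...,2]<hi)
        k,l,st,ce=cv2.connectedComponentsWithStats(m.astype(np.uint8))
        for i in range(1,k):
            if st[i,4]>8:
                p=W[l==i]; print(n,lo,st[i],np.round(p.mean(0),4),np.round(p.min(0),3),np.round(p.max(0),3))
                if st[i,4]>1000: print(cv2.minAreaRect((p[:,:2]*1000).astype(np.float32)))
# tray
g=cv2.cvtColor(t["frame"],cv2.COLOR_RGB2HSV);print(g[235,435],g[180,400],g[180,300])
W=world(t);print("tray floor/bench z",np.round(W[235,435],4),np.round(W[180,400],4))
for n,d,(u0,u1,v0,v1) in(("top",t,(400,470,200,270)),("scene",s,(182,256,132,192))):
    W=world(d);m=np.zeros((400,640),bool);m[v0:v1,u0:u1]=1
    m&=(W[...,2]>.006)&(W[...,2]<.03);p=W[m];print(n,"tray rim",len(p),cv2.minAreaRect((p[:,:2]*1000).astype(np.float32)))
E
```

```text
top 0.068 [ 271  145   99   79 5963] [0.5851 0.0013 0.0776] [ 0.483 -0.13   0.068] [0.695 0.129 0.088]
((589.6173095703125, -0.8953704833984375), (187.66831970214844, 240.31900024414062), 6.92449426651001)
top 0.1 [327 170  17   8  24] [ 0.6049 -0.036   0.1096] [ 0.6   -0.06   0.101] [ 0.617 -0.018  0.117]
top 0.118 [327 157  19  20 288] [ 0.6212 -0.0405  0.1369] [ 0.6   -0.063  0.119] [ 0.648 -0.018  0.152]
top 0.118 [319 209  10   7  53] [ 0.5084 -0.0105  0.1208] [ 0.5   -0.022  0.118] [0.516 0.001 0.125]
scene 0.068 [ 242  182  117   91 6288] [0.5922 0.0053 0.0767] [ 0.483 -0.132  0.068] [0.695 0.127 0.088]
((588.6632690429688, -2.0390777587890625), (189.24349975585938, 241.4770050048828), 6.987310886383057)
scene 0.1 [306 189  11   8  57] [ 0.5136 -0.0078  0.1102] [ 0.504 -0.021  0.1  ] [0.519 0.002 0.118]
scene 0.1 [269 222  21  13  78] [ 0.6377 -0.031   0.109 ] [ 0.61  -0.059  0.1  ] [ 0.648 -0.018  0.118]
scene 0.118 [306 185  11   7  40] [ 0.5088 -0.0122  0.12  ] [ 0.501 -0.023  0.118] [0.517 0.001 0.122]
scene 0.118 [268 210  21  22 344] [ 0.6279 -0.0385  0.1349] [ 0.601 -0.065  0.118] [ 0.647 -0.018  0.151]
[ 98   7 137] [ 75   8 135] [90  3 87]
tray floor/bench z [ 0.4631 -0.3189  0.0047] [ 0.6152 -0.2249  0.0037]
top tray rim 485 ((473.07000732421875, -317.779541015625), (181.7873992919922, 167.60818481445312), 7.026115894317627)
scene tray rim 346 ((440.2394104003906, -322.2068176269531), (212.522705078125, 132.20167541503906), 9.013750076293945)
```

View pics/crop1.png

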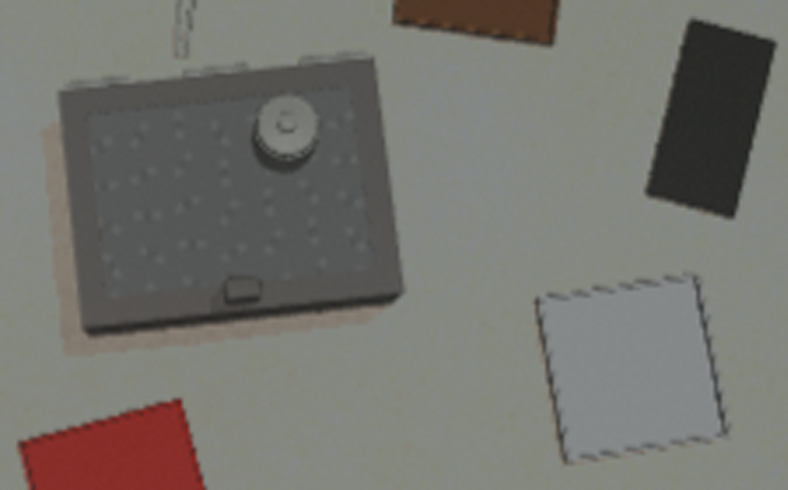

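Tray candidates in the top view are silver plain (435,235), red (290,272), yellow (414,308), brown (392,117) and the white divided tray (198,235). The crop confirms that the silver, undivided one at (435,235) is the tray. It stands to the right of the case, with the divided tray on the left. The jar is at about (337,167) and the lid grip at (324,212).

arm_command:
  plan:
    - [[1,-0.1,-0.075,0,-0.04],[1,-0.2,-0.15,0,-0.08],[1,-0.3,-0.225,0,-0.12],[1,-0.4,-0.3,0,-0.16],[1,-0.5,-0.375,0,-0.2],[1,-0.6,-0.45,0,-0.24],[1,-0.7,-0.525,0,-0.28],[1,-0.8,-0.6,0,-0.31],[1,-0.9,-0.675,0,-0.333],[1,-1,-0.75,0,-0.333]]

```text
time_s: 1.35
position: [0.348, 0.4356, 0.1935]
tcp_rot: [-0.0, -0.061, 0.998, -0.0]
force: [0.1, 0.5, -0.2]
opening: 0.0852
gripper_force: 0.0
```

arm_command:
  plan:
    - [[1,-0.05,-0.1,0,0],[1,-0.1,-0.2,0,0],[1,-0.15,-0.3,0,0],[1,-0.2,-0.4,0,0],[1,-0.25,-0.5,0,0],[1,-0.3,-0.6,0,0],[1,-0.35,-0.7,0,0],[1,-0.4,-0.8,0,0],[1,-0.45,-0.9,0,0],[1,-0.5,-1,0,0]]

```text
time_s: 2.6
position: [0.4412, 0.2957, 0.1937]
tcp_rot: [0.0, -0.061, 0.998, 0.0]
force: [-0.2, -0.4, 0.5]
opening: 0.0853
gripper_force: 0.0
```

arm_command:
  plan:
    - [[1,-0.05,-0.1,0,0],[1,-0.1,-0.2,0,0],[1,-0.15,-0.3,0,0],[1,-0.2,-0.4,0,0],[1,-0.25,-0.5,0,0],[1,-0.3,-0.6,0,0],[1,-0.35,-0.7,0,0],[1,-0.4,-0.8,0,0],[1,-0.45,-0.9,0,0],[1,-0.5,-1,0,0]]

```text
time_s: 3.85
position: [0.5339, 0.156, 0.1937]
tcp_rot: [0.0, -0.061, 0.998, 0.0]
force: [-0.2, 0.2, -0.5]
opening: 0.0854
gripper_force: 0.0
```

arm_command:
  plan:
    - [[1,0,-0.1,0,0],[1,0,-0.2,0,0],[1,0,-0.3,0,0],[1,0,-0.4,0,0],[1,0,-0.5,0,0],[1,0,-0.6,0,0],[1,0,-0.7,0,0],[1,0,-0.8,0,0],[1,0,-0.9,0,0],[1,0,-0.9,0,0]]

```text
time_s: 5.1
position: [0.5499, 0.0219, 0.1937]
tcp_rot: [0.0, -0.06, 0.998, -0.0]
force: [0.4, -0.6, -0.7]
opening: 0.0858
gripper_force: 0.0
```

```bash
python3 - <<'E'
from h import *
from station import read_state,cams
s=read_state();print(np.round(s["position"],4),np.round(s["tcp_rot"],4))
d=cams.get_image("wrist");cv2.imwrite("pics/w1.png",d["frame"][...,::-1]);np.savez("w1.npz",**d)
W=world(d);ok=d["depth"]>0
for lo,hi in((.07,.084),(.1,.124),(.124,.145),(.145,.16)):
    m=ok&(W[...,2]>lo)&(W[...,2]<hi)&(W[...,0]>.45)&(W[...,0]<.75)&(abs(W[...,1])<.15)
    k,l,st,ce=cv2.connectedComponentsWithStats(m.astype(np.uint8))
    for i in range(1,k):
        if st[i,4]>60:
            p=W[l==i];print(lo,st[i],np.round(p.mean(0),4),np.round(p.min(0),3),np.round(p.max(0),3),cv2.minAreaRect((p[:,:2]*1000).astype(np.float32)))
E
```

```text
[0.5499 0.0219 0.1937] [ 0.     -0.0604  0.9982 -0.    ]
0.07 [  147   125   277   187 41465] [0.5733 0.0042 0.077 ] [ 0.483 -0.132  0.07 ] [0.685 0.127 0.084] ((590.3812255859375, -2.7623443603515625), (186.76153564453125, 241.20481872558594), 7.206687927246094)
0.1 [263 132  36  22 748] [ 0.5088 -0.012   0.1186] [ 0.5   -0.026  0.101] [0.518 0.001 0.122] ((509.26141357421875, -12.624043464660645), (15.357550621032715, 26.034435272216797), 7.092320919036865)
0.1 [213 242  52  44 638] [ 0.6066 -0.0352  0.1124] [ 0.6   -0.061  0.1  ] [ 0.629 -0.019  0.124] ((610.9090576171875, -35.85174560546875), (46.18649673461914, 17.94521141052246), 63.69075393676758)
0.124 [ 217  253   43   58 1727] [ 0.6185 -0.0345  0.1349] [ 0.601 -0.054  0.124] [ 0.646 -0.019  0.145] ((622.3555908203125, -35.39448547363281), (45.018638610839844, 33.071895599365234), 5.939462184906006)
0.145 [220 285  13  18 172] [ 0.6237 -0.0404  0.1478] [ 0.618 -0.045  0.145] [ 0.631 -0.036  0.15 ] ((624.4832153320312, -40.310848236083984), (13.963820457458496, 8.76452922821045), 0.573928952217102)
```

View pics/w1.png

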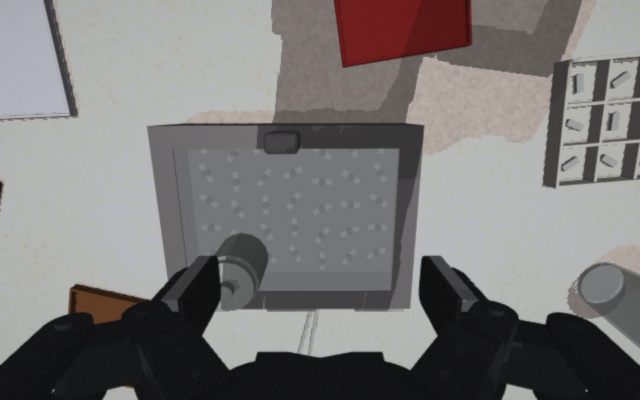

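The wrist view shows the jar knob at about (233,288) and the lid grip at (281,142). Positions agree with the top view: jar (0.624, -0.041), grip (0.509, -0.0125).

arm_command:
  plan:
    - [[1,-0.07,-0.08,0,0],[1,-0.14,-0.16,0,0],[1,-0.22,-0.24,0,0],[1,-0.3,-0.32,0,0],[1,-0.37,-0.4,0,0],[1,-0.44,-0.476,0,0],[1,-0.44,-0.476,0,0],[1,-0.44,-0.476,0.08,0],[1,-0.44,-0.476,0.16,0],[1,-0.44,-0.476,0.24,0]]

```text
time_s: 6.4
position: [0.6234, -0.0396, 0.1566]
tcp_rot: [-0.0, -0.061, 0.998, 0.0]
force: [0.3, -0.4, -0.2]
opening: 0.0854
gripper_force: 0.0
```

arm_command:
  plan:
    - [[1,0,0,0.08,0],[1,0,0,0.16,0],[1,0,0,0.24,0],[1,0,0,0.32,0],[1,0,0,0.38,0],[1,0,0,0.42,0],[1,0,0,0.45,0],[1,0,0,0.46,0],[1,0,0,0.46,0],[1,0,0,0.46,0]]

```text
time_s: 7.65
position: [0.6241, -0.0399, 0.089]
tcp_rot: [0.0, -0.061, 0.998, -0.0]
force: [-0.1, -0.1, 0.0]
opening: 0.0857
gripper_force: 0.0
```

```bash
python3 - <<'E'
from h import *
from station import read_state,cams
s=read_state();print(np.round(s["position"],4),s["force"])
d=cams.get_image("wrist");cv2.imwrite("pics/w2.png",d["frame"][...,::-1])
E
```

```text
[ 0.6241 -0.0399  0.089 ] [-0.08766993 -0.13784452  0.01593092]
```

View pics/w2.png

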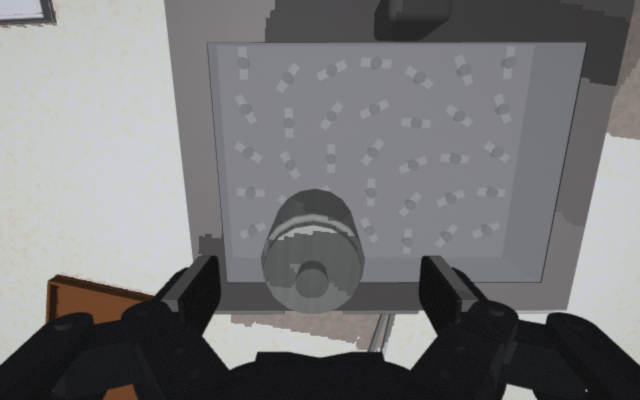

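The jar, with its knob at (312,275), sits between the open pads at x≈218 and x≈422, so I can close the gripper.

arm_command:
  plan:
    - [[0.7,0,0,0,0],[0.6,0,0,0,0],[0.55,0,0,0,0],[0.5,0,0,0,0],[0.4,0,0,0,0],[0.4,0,0,0,0],[0.4,0,0,0,0],[0.4,0,0,0,0],[0.4,0,0,0,0],[0.4,0,0,0,0]]

```text
time_s: 8.95
position: [0.6249, -0.0409, 0.0903]
tcp_rot: [0.001, -0.061, 0.998, -0.001]
force: [-4.0, -6.5, 19.1]
opening: 0.0407
gripper_force: 54.2
```

arm_command:
  plan:
    - [[0.4,0,0,-0.03,0],[0.4,0,0,-0.08,0],[0.4,0,0,-0.14,0],[0.4,0,0,-0.21,0],[0.4,0,0,-0.28,0],[0.4,0,0,-0.34,0],[0.4,0,0,-0.38,0],[0.4,0,0,-0.4,0],[0.4,0,0,-0.4,0],[0.4,0,0,-0.4,0]]

```text
time_s: 10.2
position: [0.6237, -0.0399, 0.1484]
tcp_rot: [-0.0, -0.061, 0.998, 0.0]
force: [-0.3, 0.5, -1.9]
opening: 0.0395
gripper_force: 112.8
```

```bash
python3 - <<'E'
from h import *
from station import read_state,cams
s=read_state();print(np.round(s["position"],4),s["force"],s["opening"],s["gripper_force"])
a=cams.get_image("wrist")["frame"][100:400];b=cams.get_image("scene");np.savez("s3.npz",**b)
b=cv2.resize(b["frame"][120:300,200:400],None,fx=3,fy=3,interpolation=cv2.INTER_CUBIC)[:600]
a=cv2.resize(a,(400,188));b=cv2.resize(b,(400,360))
cv2.imwrite("pics/w3.png",np.vstack([a,b])[...,::-1])
E
```

```text
[ 0.6237 -0.0399  0.1484] [-0.27396922  0.47188141 -1.939105  ] 0.039516044016972944 112.80891247311956
```

View pics/w3.png

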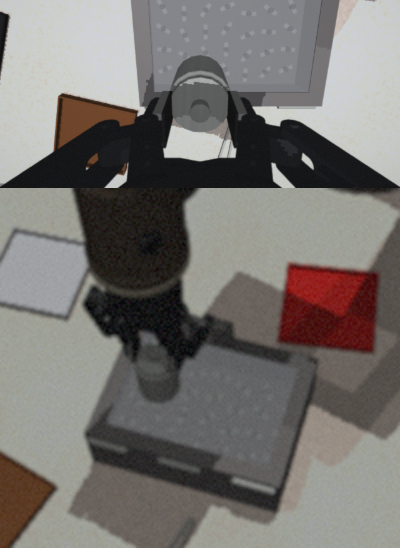

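```bash
python3 - <<'E'
from h import *
from station import cams
for n in("wrist","scene"):
    d=cams.get_image(n);W=world(d);m=(d["depth"]>0)&(np.hypot(W[...,0]-.624,W[...,1]+.041)<.035)&(W[...,2]>.1)
    if n=="wrist": v,u=np.mgrid[0:400,0:640];m&=(abs(u-320)<45)
    p=W[m];h,e=np.histogram(p[:,2],bins=np.arange(.1,.26,.005));print(n,list(zip(np.round(e,3),h)))
    if n=="wrist":
        q=p[(p[:,2]>.2)];print(q.mean(0),q.max(0))
        for v in range(200,400,10):print(v,d["frame"][v,320],np.round(W[v,320],3))
E
```

```text
wrist [(np.float64(0.1), np.int64(0)), (np.float64(0.105), np.int64(0)), (np.float64(0.11), np.int64(0)), (np.float64(0.115), np.int64(0)), (np.float64(0.12), np.int64(0)), (np.float64(0.125), np.int64(0)), (np.float64(0.13), np.int64(5)), (np.float64(0.135), np.int64(112)), (np.float64(0.14), np.int64(135)), (np.float64(0.145), np.int64(131)), (np.float64(0.15), np.int64(147)), (np.float64(0.155), np.int64(166)), (np.float64(0.16), np.int64(168)), (np.float64(0.165), np.int64(190)), (np.float64(0.17), np.int64(212)), (np.float64(0.175), np.int64(219)), (np.float64(0.18), np.int64(276)), (np.float64(0.185), np.int64(811)), (np.float64(0.19), np.int64(5051)), (np.float64(0.195), np.int64(718)), (np.float64(0.2), np.int64(420)), (np.float64(0.205), np.int64(450)), (np.float64(0.21), np.int64(0)), (np.float64(0.215), np.int64(0)), (np.float64(0.22), np.int64(0)), (np.float64(0.225), np.int64(0)), (np.float64(0.23), np.int64(0)), (np.float64(0.235), np.int64(0)), (np.float64(0.24), np.int64(0)), (np.float64(0.245), np.int64(0)), (np.float64(0.25), np.int64(0))]
[ 0.61516973 -0.04049542  
[... 1197 characters left out ...]
int64(16)), (np.float64(0.155), np.int64(30)), (np.float64(0.16), np.int64(22)), (np.float64(0.165), np.int64(25)), (np.float64(0.17), np.int64(23)), (np.float64(0.175), np.int64(23)), (np.float64(0.18), np.int64(25)), (np.float64(0.185), np.int64(39)), (np.float64(0.19), np.int64(149)), (np.float64(0.195), np.int64(69)), (np.float64(0.2), np.int64(34)), (np.float64(0.205), np.int64(38)), (np.float64(0.21), np.int64(21)), (np.float64(0.215), np.int64(12)), (np.float64(0.22), np.int64(20)), (np.float64(0.225), np.int64(16)), (np.float64(0.23), np.int64(16)), (np.float64(0.235), np.int64(30)), (np.float64(0.24), np.int64(28)), (np.float64(0.245), np.int64(6)), (np.float64(0.25), np.int64(23))]
```

Cap top is level at z≈0.194 and the knob top is at 0.206, so the jar hangs upright with its underside about 14 mm below the TCP. Next I carry it to the tray at (0.464, -0.319).

arm_command:
  plan:
    - [[0.4,0.02,-0.03,0,0],[0.4,0.07,-0.09,0,0],[0.4,0.14,-0.18,0,0],[0.4,0.21,-0.28,0,0],[0.4,0.28,-0.38,0,0],[0.4,0.35,-0.48,0,0],[0.4,0.43,-0.58,0,0],[0.4,0.5,-0.67,0,0],[0.4,0.57,-0.77,0,0],[0.4,0.64,-0.86,0,0]]

```text
time_s: 11.65
position: [0.5439, -0.1807, 0.1487]
tcp_rot: [0.0, -0.061, 0.998, -0.0]
force: [-1.5, -0.6, -1.6]
opening: 0.0394
gripper_force: 112.8
```

arm_command:
  plan:
    - [[0.4,0.07,-0.1,0,0],[0.4,0.15,-0.2,0,0],[0.4,0.22,-0.3,0,0],[0.4,0.3,-0.4,0,0],[0.4,0.37,-0.5,0,0],[0.4,0.44,-0.6,0,0],[0.4,0.51,-0.69,0,0],[0.4,0.58,-0.78,0,0],[0.4,0.62,-0.83,0,0],[0.4,0.64,-0.86,0,0]]

```text
time_s: 12.9
position: [0.4646, -0.3198, 0.1487]
tcp_rot: [-0.0, -0.061, 0.998, 0.0]
force: [0.1, -0.4, -1.3]
opening: 0.0396
gripper_force: 112.9
```

```bash
python3 - <<'E'
from h import *
from station import cams,read_state
print(read_state()["position"])
for n in("wrist","top"):
    d=cams.get_image(n);W=world(d);print(n)
    m=(W[...,2]>.0075)&(W[...,2]<.02)&(d["depth"]>0)&(np.hypot(W[...,0]-.464,W[...,1]+.319)<.11)&(np.hypot(W[...,0]-.464,W[...,1]+.319)>.055)
    p=W[m];print(len(p),cv2.minAreaRect((p[:,:2]*1000).astype(np.float32)) if len(p) else "")
    m=(W[...,2]>.198)&(W[...,2]<.21)&(np.hypot(W[...,0]-.464,W[...,1]+.319)<.02);print(m.sum(),np.median(W[m],0))
E
```

```text
[ 0.46455182 -0.31984204  0.14867695]
wrist
1460 ((464.6629638671875, -320.3669738769531), (129.96853637695312, 130.32713317871094), 9.319125175476074)
1042 [ 0.46283549 -0.31887337  0.20530933]
top
182 ((463.5726318359375, -317.83990478515625), (129.96585083007812, 131.60665893554688), 9.347497940063477)
0 [nan nan nan]
  return _methods._mean(a, axis=axis, dtype=dtype,
  ret = um.true_divide(
```

Centred over the tray, so I lower the jar, stopping a little above the floor first.

arm_command:
  plan:
    - [[0.4,0,0,0.04,0],[0.4,0,0,0.13,0],[0.4,0,0,0.24,0],[0.4,0,0,0.36,0],[0.4,0,0,0.48,0],[0.4,0,0,0.6,0],[0.4,0,0,0.7,0],[0.4,0,0,0.78,0],[0.4,0,0,0.82,0],[0.4,0,0,0.82,0]]

```text
time_s: 14.25
position: [0.4648, -0.3193, 0.0255]
tcp_rot: [-0.0, -0.061, 0.998, 0.0]
force: [0.2, -0.0, -1.7]
opening: 0.0394
gripper_force: 112.9
```

arm_command:
  plan:
    - [[0.4,0,0,0.007,0],[0.4,0,0,0.014,0],[0.4,0,0,0.02,0],[0.4,0,0,0.026,0],[0.4,0,0,0.032,0],[0.4,0,0,0.038,0],[0.4,0,0,0.044,0],[0.4,0,0,0.044,0],[0.4,0,0,0.044,0],[0.4,0,0,0.044,0]]

```text
time_s: 15.5
position: [0.4649, -0.3194, 0.0191]
tcp_rot: [0.0, -0.061, 0.998, -0.0]
force: [0.6, 0.6, -2.1]
opening: 0.0393
gripper_force: 112.9
```

arm_command:
  plan:
    - [[0.4,0,0,0.004,0],[0.4,0,0,0.007,0],[0.4,0,0,0.01,0],[0.4,0,0,0.012,0],[0.4,0,0,0.014,0],[0.4,0,0,0.016,0],[0.4,0,0,0.018,0],[0.4,0,0,0.02,0],[0.4,0,0,0.02,0],[0.4,0,0,0.02,0]]

```text
time_s: 16.75
position: [0.465, -0.3195, 0.0171]
tcp_rot: [0.0, -0.061, 0.998, -0.0]
force: [-3.3, 2.5, 19.3]
opening: 0.0393
gripper_force: 118.9
```

Contact made with the tray floor. I ease off slightly and open.

arm_command:
  plan:
    - [[0.4,0,0,-0.004,0],[0.4,0,0,-0.006,0],[0.5,0,0,-0.006,0],[0.6,0,0,-0.006,0],[0.7,0,0,-0.006,0],[0.8,0,0,-0.006,0],[0.9,0,0,-0.006,0],[1,0,0,-0.006,0],[1,0,0,-0.006,0],[1,0,0,-0.006,0]]

```text
time_s: 18.0
position: [0.4649, -0.3194, 0.017]
tcp_rot: [0.0, -0.061, 0.998, -0.0]
force: [0.2, -0.4, 0.6]
opening: 0.0851
gripper_force: 0.0
```

arm_command:
  plan:
    - [[1,0,0,-0.05,0],[1,0,0,-0.15,0],[1,0,0,-0.25,0],[1,0,0,-0.35,0],[1,0,0,-0.45,0],[1,0,0,-0.55,0],[1,0,0,-0.65,0],[1,0,0,-0.75,0],[1,0,0,-0.85,0],[1,0,0,-0.95,0]]

```text
time_s: 19.25
position: [0.4648, -0.3194, 0.1605]
tcp_rot: [-0.0, -0.061, 0.998, 0.0]
force: [-0.7, -0.9, -0.6]
opening: 0.0855
gripper_force: 0.0
```

```bash
python3 - <<'E'
from h import *
from station import cams,read_state
print(read_state()["position"])
d=cams.get_image("wrist");W=world(d);cv2.imwrite("pics/w4.png",d["frame"][...,::-1])
m=(W[...,2]>.055)&(W[...,2]<.09)&(d["depth"]>0)&(np.hypot(W[...,0]-.464,W[...,1]+.319)<.04)
for lo,hi in((.058,.068),(.071,.08)):
    k=m&(W[...,2]>lo)&(W[...,2]<hi);print(k.sum(),np.median(W[k],0),W[k].min(0),W[k].max(0))
E
```

```text
[ 0.4648258  -0.31937198  0.16048908]
1671 [ 0.46255821 -0.3192482   0.06302751] [ 0.4436562  -0.34018953  0.05800606] [ 0.48581182 -0.29795288  0.06785988]
210 [ 0.46463816 -0.31893026  0.0739832 ] [ 0.45841684 -0.32540105  0.07192247] [ 0.4717657  -0.3124932   0.07590728]
```

View pics/w4.png

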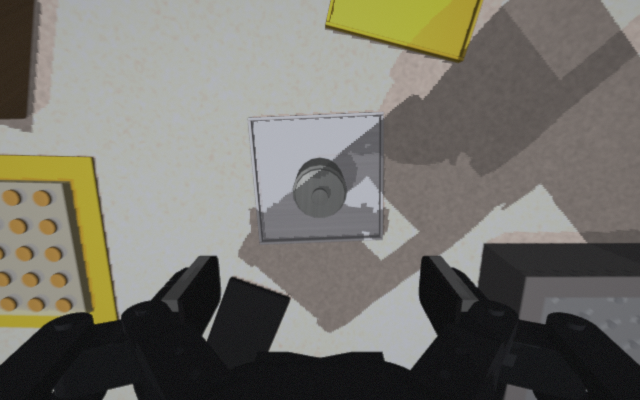

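The jar stands upright in the tray with its knob at (320,195); the cap is level and its top is at z≈0.063. Next, the lid grip.

arm_command:
  plan:
    - [[1,-0.02,0.1,0,0],[1,-0.05,0.2,0,0],[1,-0.08,0.3,0,0],[1,-0.1,0.4,0,0],[1,-0.13,0.5,0,0],[1,-0.16,0.6,0,0],[1,-0.19,0.7,0,0],[1,-0.22,0.8,0,0],[1,-0.25,0.9,0,0],[1,-0.27,1,0,0]]

```text
time_s: 20.55
position: [0.487, -0.1645, 0.1595]
tcp_rot: [0.0, -0.061, 0.998, -0.0]
force: [0.4, 0.1, 0.2]
opening: 0.0855
gripper_force: 0.0
```

arm_command:
  plan:
    - [[1,-0.02,0.12,0,0],[1,-0.05,0.24,0,0],[1,-0.08,0.36,0,0],[1,-0.11,0.48,0,0],[1,-0.14,0.6,0,0],[1,-0.17,0.72,0,0],[1,-0.21,0.84,0,0],[1,-0.25,0.95,0,0],[1,-0.27,1,0,0],[1,-0.27,1,0,0]]

```text
time_s: 21.8
position: [0.5087, -0.0113, 0.1594]
tcp_rot: [-0.0, -0.062, 0.998, -0.0]
force: [-0.1, -0.6, -0.0]
opening: 0.0855
gripper_force: 0.0
```

```bash
python3 - <<'E'
from h import *
from station import cams,read_state
s=read_state();print(s["position"],s["tcp_rot"])
d=cams.get_image("wrist");W=world(d)
m=(W[...,2]>.095)&(W[...,2]<.13)&(d["depth"]>0)&(np.hypot(W[...,0]-.509,W[...,1]+.012)<.04)
p=W[m&(W[...,2]>.115)];print(len(p),np.median(p,0),cv2.minAreaRect((p[:,:2]*1000).astype(np.float32)))
E
```

```text
[ 0.50874782 -0.01130392  0.15943376] [-5.35706912e-05 -6.15409770e-02  9.98104556e-01 -3.03367458e-05]
808 [ 0.50847095 -0.01266438  0.11933413] ((509.0654296875, -12.657480239868164), (15.76802921295166, 25.176923751831055), 8.08997917175293)
```

arm_command:
  plan:
    - [[1,0,-0.008,0.04,0],[1,0,-0.008,0.1,0],[1,0,-0.008,0.17,0],[1,0,-0.008,0.24,0],[1,0,-0.008,0.31,0],[1,0,-0.008,0.37,0],[1,0,-0.008,0.43,0],[1,0,-0.008,0.47,0],[1,0,-0.008,0.48,0],[1,0,-0.008,0.48,0]]

```text
time_s: 23.1
position: [0.5089, -0.0129, 0.0876]
tcp_rot: [0.0, -0.061, 0.998, -0.0]
force: [-0.6, 0.2, -0.1]
opening: 0.0851
gripper_force: 0.0
```

arm_command:
  plan:
    - [[0.7,0,0,0,0],[0.5,0,0,0,0],[0.4,0,0,0,0],[0.3,0,0,0,0],[0.2,0,0,0,0],[0.1,0,0,0,0],[0.1,0,0,0,0],[0.1,0,0,0,0],[0.1,0,0,0,0],[0.1,0,0,0,0]]

```text
time_s: 24.35
position: [0.5088, -0.0129, 0.0875]
tcp_rot: [0.0, -0.061, 0.998, -0.0]
force: [0.5, -0.4, 0.1]
opening: 0.0083
gripper_force: 0.0
```

```bash
python3 - <<'E'
from h import *
from station import cams,read_state
s=read_state();print(s["position"],s["opening"],s["gripper_force"],s["force"])
d=cams.get_image("wrist");a=d["frame"];b=cams.get_image("scene")["frame"]
b=cv2.resize(b[130:230,250:410],(640,400),interpolation=cv2.INTER_CUBIC)
cv2.imwrite("pics/w5.png",cv2.resize(np.vstack([a,b]),(480,600))[...,::-1])
E
```

```text
[ 0.50882387 -0.01294601  0.08751066] 0.00831469746548956 0.0 [ 0.51236327 -0.38936536  0.11714514]
```

View pics/w5.png

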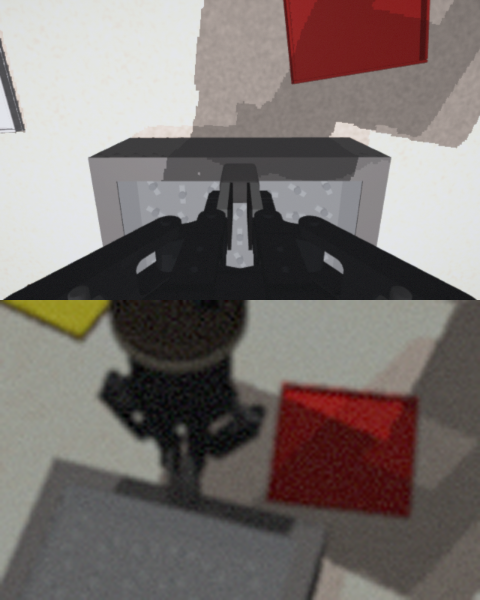

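```bash
python3 - <<'E'
from h import *
from station import cams,read_state
d=cams.get_image("wrist");W=world(d);np.savez("w5.npz",**d)
yaw=np.radians(7.0);ex=np.array([np.cos(yaw),np.sin(yaw)]);ey=np.array([-ex[1],ex[0]])
T=np.array([.5088,-.0129])
for v in range(205,350,9):
    print(v,[(u,int(d["frame"][v,u].mean()),*(int(round(1000*x)) for x in((W[v,u,:2]-T)@ex,(W[v,u,:2]-T)@ey,W[v,u,2]))) for u in (298,306,314,320,328,336,344)])
E
```

```text
205 [(298, 54, -11, -13, 67), (306, 53, -11, -8, 67), (314, 52, -11, -3, 67), (320, 53, -11, 1, 67), (328, 54, -11, 6, 67), (336, 54, -11, 11, 69), (344, 53, -11, 16, 67)]
214 [(298, 72, -8, -12, 78), (306, 73, -8, -8, 77), (314, 72, -9, -3, 79), (320, 71, -8, 1, 78), (328, 72, -8, 5, 78), (336, 71, -8, 10, 76), (344, 72, -8, 15, 78)]
223 [(298, 56, -6, -12, 88), (306, 53, -7, -7, 90), (314, 53, -7, -3, 90), (320, 51, -7, 1, 90), (328, 53, -7, 5, 91), (336, 55, -7, 10, 90), (344, 72, -3, 15, 78)]
232 [(298, 53, -7, -11, 105), (306, 53, -8, -7, 107), (314, 54, -7, -2, 105), (320, 54, -7, 1, 105), (328, 54, -7, 5, 106), (336, 55, -7, 9, 105), (344, 70, 3, 15, 77)]
241 [(298, 58, -7, -10, 117), (306, 60, -7, -6, 117), (314, 57, -7, -2, 118), (320, 60, -7, 1, 117), (328, 59, -7, 4, 118), (336, 59, -7, 8, 117), (344, 64, -6, 12, 116)]
250 [(298, 77, -11, -9, 137), (306, 40, -10, -5, 135), (314, 72, -4, -2, 121), (320, 72, -4, 1, 121), (328, 68, -3, 4, 119), (336, 77, -10, 7, 136), (344, 78, -11, 11, 137)]
259 [(298, 77, -10, -8, 145), (306, 26, -10, -5, 144), (314, 73, 2, -2, 118), (320, 
[... 1085 characters left out ...]
, (344, 29, -14, 7, 188)]
322 [(298, 26, -1, -7, 173), (306, 30, 7, -5, 162), (314, 153, 66, -3, 77), (320, 172, 66, 1, 77), (328, 154, 66, 6, 76), (336, 26, 5, 6, 164), (344, 24, -12, 7, 189)]
331 [(298, 31, 3, -7, 173), (306, 36, 11, -5, 161), (314, 153, 73, -3, 76), (320, 155, 72, 1, 77), (328, 154, 72, 6, 78), (336, 71, 11, 6, 161), (344, 24, -10, 7, 190)]
340 [(298, 28, 6, -7, 173), (306, 152, 81, -9, 75), (314, 173, 80, -3, 77), (320, 157, 79, 1, 77), (328, 154, 80, 6, 77), (336, 153, 80, 11, 77), (344, 24, -8, 7, 192)]
349 [(298, 27, 8, -7, 175), (306, 153, 86, -9, 77), (314, 153, 88, -3, 76), (320, 144, 87, 1, 76), (328, 153, 87, 6, 77), (336, 152, 87, 11, 77), (344, 24, -5, 7, 191)]
```

The wrist view shows the closed fingertips at about (320,245) in the full frame, still above the grip block top at (320,240). So the gripper closed over the grip, not on it. Pads seem to end well above the reported TCP, which would also explain the 40 mm opening on the jar's cap. I measure the offset.

```bash
python3 - <<'E'
from h import *
d=np.load("w5.npz");W=world(d)
yaw=np.radians(7.0);ex=np.array([np.cos(yaw),np.sin(yaw)]);T=np.array([.5088,-.0129])
for u in(292,296,300,304,338,342,346):
    print(u,[(v,round(1000*float((W[v,u,:2]-T)@ex)),round(1000*float(W[v,u,2]),1)) for v in range(236,252,1)])
print(-d["R"].T@d["t"], d["R"])
from station import robot; print([a for a in dir(robot) if a[0]!='_'])
E
```

```text
292 [(236, 6, 77.5), (237, 6, 77.5), (238, 8, 75.8), (239, 8, 77.3), (240, 8, 78.6), (241, 9, 77.6), (242, 10, 76.5), (243, 10, 76.9), (244, 11, 76.2), (245, 12, 76.8), (246, 12, 77.0), (247, 13, 76.5), (248, 14, 76.9), (249, 15, 76.2), (250, 16, 75.5), (251, 16, 76.6)]
296 [(236, -7, 109.5), (237, -6, 110.3), (238, -6, 111.6), (239, -7, 115.2), (240, -6, 114.3), (241, -7, 116.8), (242, -7, 117.8), (243, -11, 128.8), (244, -10, 128.5), (245, -11, 131.1), (246, -10, 132.0), (247, -10, 132.8), (248, -10, 134.0), (249, -10, 134.5), (250, -11, 137.0), (251, -10, 137.1)]
300 [(236, -7, 111.3), (237, -7, 112.8), (238, -7, 113.1), (239, -7, 114.5), (240, -7, 115.7), (241, -7, 117.3), (242, -7, 118.3), (243, -10, 126.8), (244, -11, 130.3), (245, -11, 131.0), (246, -10, 131.7), (247, -10, 133.2), (248, -10, 133.7), (249, -10, 135.2), (250, -10, 136.0), (251, -11, 138.2)]
304 [(236, -7, 111.9), (237, -7, 111.9), (238, -7, 114.3), (239, -8, 116.4), (240, -7, 116.3), (241, -7, 116.9), (242, -6, 116.0), (243, -10, 127.6), (244, -10, 129.4), (245, -11, 131.5), (246, -10, 131.8), (247, -10, 133.1),
[... 471 characters left out ...]
), (241, -7, 116.8), (242, -7, 117.8), (243, -10, 128.0), (244, -10, 129.5), (245, -10, 130.5), (246, -11, 132.6), (247, -10, 133.0), (248, -10, 133.9), (249, -10, 134.5), (250, -10, 136.4), (251, -11, 137.6)]
346 [(236, 5, 78.3), (237, 6, 77.0), (238, 7, 76.9), (239, 8, 77.4), (240, 8, 77.5), (241, 8, 78.4), (242, 10, 76.9), (243, 11, 76.3), (244, 11, 76.9), (245, 12, 77.0), (246, 12, 76.9), (247, 13, 76.1), (248, 14, 76.2), (249, 14, 76.8), (250, 15, 77.9), (251, 16, 77.0)]
[ 0.44287062 -0.02072767  0.26733749] [[-1.21632151e-01  9.92575237e-01  1.33914462e-04]
 [ 9.57234261e-01  1.17265715e-01  2.64483121e-01]
 [ 2.62503693e-01  3.22978386e-02 -9.64390305e-01]]
['IKError', 'hold_point_z']
```

Fingertips are at z≈0.127 while the reported TCP is 0.0875, so the true tip lies 40 mm short of the reported one. I reopen, go 40 mm lower, and check the force on the way.

arm_command:
  plan:
    - [[0.5,0,0,0,0],[1,0,0,0,0],[1,0,0,0,0],[1,0,0,0,0],[1,0,0,0,0],[1,0,0,0,0],[1,0,0,0.03,0],[1,0,0,0.07,0],[1,0,0,0.11,0],[1,0,0,0.13,0]]

```text
time_s: 25.75
position: [0.5085, -0.0129, 0.0674]
tcp_rot: [-0.0, -0.061, 0.998, 0.0]
force: [0.4, -0.5, 1.0]
opening: 0.0853
gripper_force: 0.0
```

arm_command:
  plan:
    - [[1,0,0,0.03,0],[1,0,0,0.06,0],[1,0,0,0.09,0],[1,0,0,0.12,0],[1,0,0,0.135,0],[1,0,0,0.135,0],[0.7,0,0,0.135,0],[0.5,0,0,0.135,0],[0.4,0,0,0.135,0],[0.35,0,0,0.135,0]]

```text
time_s: 27.0
position: [0.5088, -0.0129, 0.0478]
tcp_rot: [0.0, -0.061, 0.998, -0.0]
force: [-0.2, -0.3, -0.5]
opening: 0.0299
gripper_force: 0.0
```

arm_command:
  plan:
    - [[0.3,0,0,0,0],[0.2,0,0,0,0],[0.1,0,0,0,0],[0.1,0,0,0,0],[0.1,0,0,0,0],[0.1,0,0,0,0],[0.1,0,0,0,0],[0.1,0,0,0,0],[0.1,0,0,0,0],[0.1,0,0,0,0]]

```text
time_s: 28.25
position: [0.5089, -0.0131, 0.048]
tcp_rot: [0.0, -0.061, 0.998, -0.0]
force: [-2.0, -3.2, 4.8]
opening: 0.0249
gripper_force: 58.5
```

Firm grip (opening 25 mm, 58 N). I lift the lid along its arc, 0 to 30 degrees first.

arm_command:
  plan:
    - [[0.1,-0.014,0,-0.058,0],[0.1,-0.031,0,-0.116,0],[0.1,-0.051,0,-0.172,0],[0.1,-0.074,0,-0.228,0],[0.1,-0.1,0,-0.282,0],[0.1,-0.129,0,-0.334,0],[0.1,-0.16,0,-0.385,0],[0.1,-0.194,0,-0.435,0],[0.1,-0.231,0,-0.482,0],[0.1,-0.27,0,-0.528,0]]

```text
time_s: 29.5
position: [0.5487, -0.0081, 0.1272]
tcp_rot: [-0.0, -0.061, 0.998, -0.0]
force: [2.3, -3.9, -8.3]
opening: 0.025
gripper_force: 59.3
```

arm_command:
  plan:
    - [[0.1,-0.041,0,-0.043,0],[0.1,-0.085,0,-0.085,0],[0.1,-0.131,0,-0.124,0],[0.1,-0.178,0,-0.16,0],[0.1,-0.228,0,-0.194,0],[0.1,-0.279,0,-0.225,0],[0.1,-0.332,0,-0.254,0],[0.1,-0.386,0,-0.279,0],[0.1,-0.441,0,-0.302,0],[0.1,-0.498,0,-0.322,0]]

```text
time_s: 30.75
position: [0.6225, 0.0011, 0.1753]
tcp_rot: [-0.001, -0.061, 0.998, -0.0]
force: [-2.6, -4.5, -4.2]
opening: 0.0254
gripper_force: 59.1
```

```bash
python3 - <<'E'
from h import *
from station import cams,read_state
s=read_state();print(s["position"],s["force"],s["opening"])
yaw=np.radians(7.0);ex=np.array([np.cos(yaw),np.sin(yaw)]);ey=np.array([-ex[1],ex[0]])
Hg=np.array([.5092,-.0126])+.168*ex
for n in("scene","top","wrist"):
    d=cams.get_image(n);W=world(d);np.savez(f"l_{n}.npz",**d)
    q=(W[...,:2]-Hg);a=q@ex;b=q@ey;z=W[...,2]-.07
    # lid side frames, points away from gripper
    m=(d["depth"]>0)&(abs(b)<.118)&(abs(b)>.06)&(a>-.13)&(a<.02)&(z>.02)&(z<.2)
    if m.sum()>30:
        r=np.degrees(np.arctan2(z[m],-a[m]));l=cv2.fitLine(np.c_[-a[m],z[m]].astype(np.float32),cv2.DIST_HUBER,0,.01,.01).ravel()
        print(n,m.sum(),np.median(r),"slope",np.degrees(np.arctan2(l[1],l[0])),"pt",l[2:])
f=np.load("l_scene.npz")["frame"];cv2.imwrite("pics/l.png",cv2.resize(f[100:300,200:420],None,fx=2.7,fy=2.7,interpolation=cv2.INTER_CUBIC)[...,::-1])
E
```

```text
[0.62252443 0.00105631 0.17532874] [-2.64527188 -4.47741935 -4.24642266] 0.025418654282998505
scene 3200 61.656985155238544 slope 58.502884 pt [0.04722862 0.08792457]
top 212 63.58070024162757 slope 59.119026 pt [0.03861118 0.07766478]
wrist 17352 61.39248173995345 slope 58.35016 pt [0.07170161 0.13101804]
```

View pics/l.png

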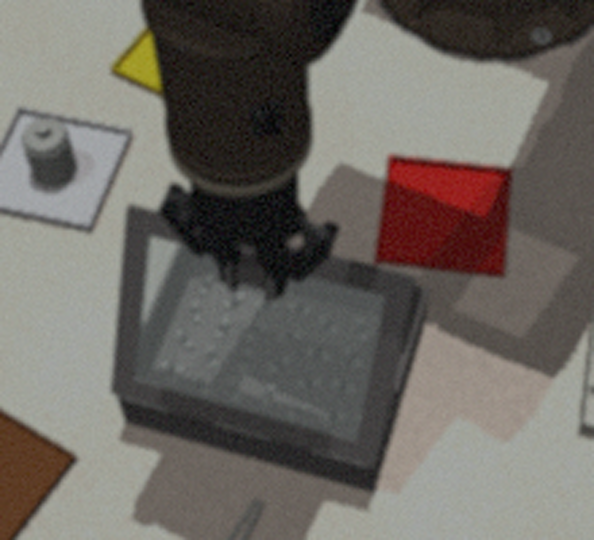

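The view shows the lid held open, with its frame corners at about (130,210), (425,285) and (350,455), and the jar upright in the tray at (48,150). I refine the angle.

```bash
python3 - <<'E'
from h import *
from station import read_state,cams
s=read_state();print(np.round(s["position"],4),np.round(s["force"],1))
yaw=np.radians(7.0);ex=np.array([np.cos(yaw),np.sin(yaw)]);ey=np.array([-ex[1],ex[0]])
Hg=np.array([.5092,-.0126])+.168*ex
for n in("scene","top","wrist"):
  d=cams.get_image(n);W=world(d);q=(W[...,:2]-Hg);a=q@ex;b=q@ey;z=W[...,2]-.07
  for lo,hi in((.106,.117),(-.117,-.106),(.05,.095),(-.095,-.05)):
    m=(d["depth"]>0)&(b>lo)&(b<hi)&(a>-.11)&(a<.03)&(z>.03)&(z<.15)
    if m.sum()<25: continue
    x,y=-a[m],z[m]
    for _ in range(3):
        l=cv2.fitLine(np.c_[x,y].astype(np.float32),cv2.DIST_HUBER,0,.001,.001).ravel()
        e=(x-l[2])*l[1]-(y-l[3])*l[0];k=abs(e)<.006;x,y=x[k],y[k]
    print(n,lo,m.sum(),k.sum(),"slope",np.degrees(np.arctan2(l[1],l[0])),"perp offset of hinge mm",1000*(-l[2]*l[1]+l[3]*l[0]))
E
```

```text
[0.6229 0.0011 0.1754] [-3.1 -4.   0.2]
scene 0.106 280 280 slope 58.518665 perp offset of hinge mm 6.5219216
scene -0.117 251 251 slope 58.42911 perp offset of hinge mm 6.9009027
scene 0.05 1120 1120 slope 58.457996 perp offset of hinge mm 5.653661
scene -0.095 970 970 slope 58.505814 perp offset of hinge mm 5.6115947
top 0.05 95 95 slope 58.612247 perp offset of hinge mm 6.822299
top -0.095 173 173 slope 58.71263 perp offset of hinge mm 6.5801554
wrist 0.106 950 950 slope 58.338673 perp offset of hinge mm 8.11699
wrist -0.117 921 921 slope 58.35377 perp offset of hinge mm 8.343659
wrist 0.05 3697 3697 slope 58.450264 perp offset of hinge mm 6.995473
wrist -0.095 3713 3713 slope 58.493565 perp offset of hinge mm 7.063635
```

All three views agree on 58.5 degrees, so I add 1.5 degrees.

arm_command:
  plan:
    - [[0.1,-0.007,0,-0.002,0],[0.1,-0.014,0,-0.005,0],[0.1,-0.021,0,-0.007,0],[0.1,-0.029,0,-0.009,0],[0.1,-0.029,0,-0.009,0],[0.1,-0.029,0,-0.009,0],[0.1,-0.029,0,-0.009,0],[0.1,-0.029,0,-0.009,0],[0.1,-0.029,0,-0.009,0],[0.1,-0.029,0,-0.009,0]]

```text
time_s: 32.3
position: [0.6269, 0.0016, 0.1766]
tcp_rot: [-0.0, -0.061, 0.998, -0.0]
force: [-3.5, -3.9, 0.1]
opening: 0.025
gripper_force: 60.5
```

```bash
python3 - <<'E'
from h import *
from station import read_state,cams
s=read_state();print(np.round(s["position"],4),np.round(s["force"],1),s["gripper_force"],np.abs(s["dq"]).max())
yaw=np.radians(7.0);ex=np.array([np.cos(yaw),np.sin(yaw)]);ey=np.array([-ex[1],ex[0]])
Hg=np.array([.5092,-.0126])+.168*ex
for n in("scene","top","wrist"):
  d=cams.get_image(n);W=world(d);q=(W[...,:2]-Hg);a=q@ex;b=q@ey;z=W[...,2]-.07
  m=(d["depth"]>0)&(abs(b)>.05)&(abs(b)<.095)&(a>-.11)&(a<.03)&(z>.03)&(z<.15)
  l=cv2.fitLine(np.c_[-a[m],z[m]].astype(np.float32),cv2.DIST_HUBER,0,.001,.001).ravel();print(n,np.degrees(np.arctan2(l[1],l[0])))
  if n!="wrist":
    k=(abs(W[...,0]-.464)<.05)&(abs(W[...,1]+.319)<.05)&(W[...,2]>.055);print("jar",k.sum(),np.median(W[k],0),W[k][:,2].max())
E
```

```text
[0.6269 0.0016 0.1766] [-3.5 -3.9  0.1] 60.5039119720459 0.0007939379398094813
scene 59.90159
jar 186 [ 0.46754034 -0.31403034  0.06259607] 0.07765355484649186
top 59.942966
jar 243 [ 0.46332646 -0.31394438  0.06289026] 0.07773994741194558
wrist 59.84743
```

The lid reads 59.9 degrees and is steady, and the jar is upright in the tray, so I hand the job in.

```bash
python3 -c "
from station import workorder
print(workorder.sign_off())"
```

```text
the job is handed in; nothing more can be done
None
```

The jar stands upright in the plain aluminium tray, and the gripper is holding the lid still at about 59.9° open; the job was handed in at about 32.5 s.

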